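Load the spacer rings on the leaning clamping arbor and set its air valve

TASK

Thread the three steel spacer rings onto the leaning arbor of the clamping stand, largest first, then the medium one, then the smallest, each pushed right down so that the large one sits on the arbor's shoulder and the others sit face to face on it. Then turn the stand's air valve handle to the half-open mark (45 degrees) to clamp the stack, and let go. Leave the other things on the table where they are.

Things in the scene. Friction and masses are not known exactly. Their poses are not given: they have to be found in the camera images.
- arbor: steel arbor, 17 mm in diameter, on the stand; it leans 30 degrees from vertical, towards the stand's front (-x side). Origin: on the arbor's axis in the plane of the shoulder that the first ring sits on, 68 mm above the table; z points along the axis up and out of the tip, y is level. The tip is at z = 50 mm, tapering over the last 5 mm to 10 mm in diameter. Below the shoulder (z < 0) is a column 30 mm in diameter, down to about z = -31 mm, then a 44 mm foot. Fixed
- large_ring (a point): the largest plain dark steel spacer ring: 56 mm outside, 20 mm bore, 14 mm thick, lying flat on the table at the start. The point is its centre, half-way up its thickness; z is along its bore
- medium_ring (a point): the medium plain dark steel spacer ring: 44 mm outside, 20 mm bore, 14 mm thick, lying flat on the table at the start. The point is its centre, half-way up its thickness; z is along its bore
- small_ring (a point): the smallest plain dark steel spacer ring: 32 mm outside, 20 mm bore, 14 mm thick, lying flat on the table at the start. The point is its centre, half-way up its thickness; z is along its bore
- air_valve (a joint): angle of the air valve's handle in rad: 0 closed, 0.785 half open (the bold middle mark on the dial), 1.571 fully open (both ends are stops); it grows counter-clockwise seen from above. It turns with about 0.08 N m of friction and stays where it is left; it starts closed or nearly so
- valve_grip (a point): middle of the valve handle, on its vertical turning axis: a flat dark bar, 60 mm long, 11 mm thick and 18 mm high; this point is half-way up it, 58 mm above the table; 8 mm below the bar is a round dial plate, 68 mm across. Its own y axis runs along the bar and turns with it, the end with the bright line being +y. The axis is 103 mm from the arbor along the stand's length (to the arbor's -y side)
- stand: the clamping stand that carries arbor and valve: grey base plate 110 (x) x 210 (y) x 12 mm, fixed to the table; origin under the middle of the plate, front towards -x
- ring_large: the same large ring as a body; origin at the centre of its underside
- ring_medium: the same medium ring as a body; origin at the centre of its underside
- ring_small: the same small ring as a body; origin at the centre of its underside
- driver_b: bystander, loose: screwdriver lying flat, 16 x 146 x 16 mm, long along its y; origin at the centre of its underside
- bit_tray: bystander, loose: open tray of driver bits, 72 (x) x 115 (y) x 24 mm; origin at the centre of its underside
- tape_roll: bystander, loose: roll of tape lying flat, 77 mm across, 20 mm high; origin at the centre of its underside
- screw_dish: bystander, loose: round metal screw dish, 77 mm across, 15 mm high; origin at the centre of its underside
- part_fan_4: bystander, loose: flat black blower fan, 65 (x) x 96 (y) x 11 mm; origin at the centre of its underside
- part_hdd_1: bystander, loose: flat hard drive, 70 (x) x 100 (y) x 11 mm; origin at the centre of its underside
- solvent_bottle: bystander, loose: upright plastic bottle, 54 mm across, 134 mm tall; origin at the centre of its underside

How it is judged:
On the way, in this order (a step that is already met when the one before it is completed fails the run):
1. the large ring is seated on the arbor's shoulder (x of large_ring in the frame of arbor between -0.004 and 0.004 m and y of large_ring in the frame of arbor between -0.004 and 0.004 m and z of large_ring in the frame of arbor between 0.004 and 0.01 m and angle between the z axis of large_ring and the z axis of arbor, either way round below 0.12 rad), for 0.2 s.
2. the medium ring is seated on the large one (all of step 1 and x of medium_ring in the frame of arbor between -0.004 and 0.004 m and y of medium_ring in the frame of arbor between -0.004 and 0.004 m and z of medium_ring in the frame of arbor between 0.018 and 0.024 m and angle between the z axis of medium_ring and the z axis of arbor, either way round below 0.12 rad), for 0.2 s.
3. the small ring is seated on the medium one (all of step 2 and x of small_ring in the frame of arbor between -0.004 and 0.004 m and y of small_ring in the frame of arbor between -0.004 and 0.004 m and z of small_ring in the frame of arbor between 0.032 and 0.038 m and angle between the z axis of small_ring and the z axis of arbor, either way round below 0.12 rad), for 0.2 s.
4. the valve handle is at the half-open mark (value of joint air_valve between 0.655 and 0.915 rad), for 0.2 s.
At the end, for the whole second after the job is handed in: All three rings are on the arbor, at rest and square to it (within 0.12 rad): large on the shoulder, medium on it, small on top, each centre within 3 mm of its height along the axis (7, 21, 35 mm above the shoulder) and within 4 mm of the axis; the valve handle is at 0.785 rad within 0.13 rad (all of step 3 and all of step 4 and linear speed of each of ring_large, ring_medium, ring_small below 0.02 m/s); the robot touches nothing.
It fails at once if a loose bystander is pushed more than 25 mm from its place, or the bottle is tipped over (distance of any of driver_b, bit_tray, tape_roll, screw_dish, part_fan_4, part_hdd_1, solvent_bottle from where it was at the start of the episode above 0.025 m or angle between solvent_bottle's own z axis and vertical above 0.5 rad).
It also fails if it takes over 72 s, if anything falls off the work surface, if the arm or the gripper's body presses on something with over 40 N, if the wrist force passes 120 N, or if a joint passes its speed limit or range.

ROBOT

A 6-joint arm with a two-finger parallel gripper is mounted at the origin on a cart in front of the work surface, level with it; the furniture and walls round the work are solid. World frame = base frame: x ahead of the robot, y to its left, z up, the work surface at z = 0. Lengths are in m, angles in rad, forces in N, time in s.
With the tool pointing down it reaches from about 0.3 to 0.775 m from the base axis. Payload 14.6 kg.
Tool frame: the origin (TCP) lies midway between the tips of the shut fingers; the grasp point (between the pads) lies 19 mm behind it (robot.pinch_z is the x of the grasp point in the tool frame, in m); x points along the fingers, y is the direction in which the jaws open and shut, and the axes are right-handed (so a half turn about x gives the same grasp; the last joint's range is limited). The gripper opens to 85 mm and grips with 20 to 120 N. Pads are 22 mm wide; open, the fingers measure 114 mm over their backs; the gripper's body (76 mm by 85 mm) begins 54 mm behind the grasp point. The pads swing forward as they close: fully open they stand 13 mm farther back than shut.
Start: joints at [1.046, 0.3, 1.521, -0, 1.321, -0.067], TCP at [0.243, 0.493, 0.231] pointing down, gripper open.
Joint ranges: [-3.03, 3.03], [-0.79, 2.21], [0.23, 2.52], [-1.04, 4.18], [0, 3.07], [-2.55, 2.55]. Speed limits (rad/s): [2.22, 2.22, 2.57, 3.14, 3.14, 3.14].

INTERFACE

Orientations are given as a unit quaternion [x, y, z, w].
In Python, from bench import robot, vision, sign_off gives the robot as it stands.
- The arm moves only by the tool carry_out, never from a script. Its argument "steps" is a list of rows, each a list of 3 entries, a list of its own where there are three numbers: the shift along the world's x, y, z in m, then the turn, a rotation vector about the world's x, y, z in rad, then the closure, from 0 (fully open) to 1 (shut). A call has 1 to 8 rows; each row is the pose to reach, as a shift and turn from the pose commanded when the call began; what a row does not reach only later rows make up. A row lasts 1/12 s, in which the tool goes at most 41.7 mm and 7.16 degrees, less where a joint would pass 70% of its speed; a pose out of reach is approached as far as the arm can. A call with a gripper value outside its range is refused whole. The fingers move at their own pace and stop on an object; "force" is the grip in N (left out, the last holds). Time passes only in rows, so rows that repeat a pose let the fingers close. It gives the time, the measured TCP pose, the force and the opening at its end, in the units of the state.
- robot.get_state(): the state, without advancing time (a new reading comes with each control period).
- vision.camera(name): name is "scene" or "top" or "wrist"; returns a dict with "frame" (384x512x3 uint8, red, green, blue), "depth" (384x512 float32, m along the optical axis (not along the pixel's ray), 0 where there is no reading), "fx", "fy", "cx", "cy" (pixels), "world_from_camera" (4x4, takes a point from camera to world coordinates). Camera axes: x right, y down, z forward; pixel columns grow to the right and rows downward; lengths in m; the calibration is good to about 2 mm. A picture is of the moment at which its call begins.
- sign_off(): hands the job in, once; it reports no verdict.
The state is a dict: "clock": time; "joint_positions": joint angles; "joint_vel": joint speeds; "effort": joint torques, N m; "eef_pos": TCP position; "ee_rot": TCP orientation; "contact_force": force on the tool from outside, world axes, zero at the start; "moment": the same for the moment, N m; "grip_width": finger opening in m.
Only numpy, scipy, OpenCV 4.12 (cv2) and the standard library are available. Lean on these libraries where they do the work, as an engineer would, in place of code of your own. Each camera call takes 0.05 s, during which the arm holds its last target. There are 200 camera calls.

## Working session

There is one attempt and no reset: what is moved stays moved. The work goes in short steps, Python scripts to look and compute and a tool call to move; the robot and the scene stay as the last step left them, time stands still between calls to the robot, and variables do not carry over. Pictures are saved under pics/ and viewed, about 8 in all and at most 12, crops included, and the job is handed in when it is done.

Besides the shell and the picture viewer there is one more tool, called after ">>>" by a JSON object that holds its "fn" and its "kwargs". carry_out: Moves the arm, as the interface text tells. Its arguments: {"type":"object","properties":{"steps":{"type":"array"},"force":{"type":"number"}},"required":["steps"]}

```bash
ls; mkdir -p pics; cat > h.py <<'E'
import numpy as np, cv2
from bench import robot, vision, sign_off
from scipy.spatial.transform import Rotation as R
def cloud(c):
    v,u=np.mgrid[0:384,0:512]; d=c["depth"]
    P=np.stack([(u-c["cx"])/c["fx"]*d,(v-c["cy"])/c["fy"]*d,d],-1)
    T=np.array(c["world_from_camera"]); W=P@T[:3,:3].T+T[:3,3]; W[d==0]=np.nan
    return W
def save(c,n,crop=None,s=1):
    im=c["frame"][...,::-1]
    if crop: r0,r1,c0,c1=crop; im=im[r0:r1,c0:c1]
    cv2.imwrite("pics/"+n,cv2.resize(im,None,fx=s,fy=s,interpolation=cv2.INTER_CUBIC))
E
python3 - <<'E'
from h import *
print(robot.get_state(), robot.pinch_z)
for n in("top","scene"):
    c=vision.camera(n); save(c,n+"0.png",s=1.5); np.savez(n+"0.npz",**c)
    print(n,np.round(c["world_from_camera"],3).tolist(),c["fx"])
E
```

```text
pics
{'clock': 0.0, 'joint_positions': array([ 1.04640264e+00,  3.00476607e-01,  1.52162461e+00,  5.96673544e-05,
        1.32070161e+00, -6.66169507e-02]), 'joint_vel': array([ 2.95345521e-04, -4.60819852e-04,  2.72379508e-04,  3.36391823e-04,
        9.58900457e-05,  6.00611151e-04]), 'effort': array([ 3.26755924e-05, -5.43494225e+01, -3.61791551e+01, -3.65897529e-05,
        4.06240506e-03,  1.22973861e-05]), 'eef_pos': array([0.24294805, 0.49315459, 0.23069988]), 'ee_rot': array([ 0.16004071,  0.68880773, -0.16084744,  0.68851942]), 'contact_force': array([-0.62851738, -0.38413078, -0.54821537]), 'moment': array([0.03833161, 0.0230691 , 0.04576082]), 'grip_width': 0.0854284493677306} -0.0187
top [[-0.011, -0.98, 0.197, 0.342], [-1.0, 0.013, 0.01, 0.096], [-0.012, -0.197, -0.98, 1.14], [0.0, 0.0, 0.0, 1.0]] 386.2706773605777
scene [[-0.793, -0.407, 0.453, -0.118], [-0.609, 0.527, -0.593, 0.969], [0.002, -0.746, -0.666, 1.09], [0.0, 0.0, 0.0, 1.0]] 432.82885827230035
```

View pics/top0.png

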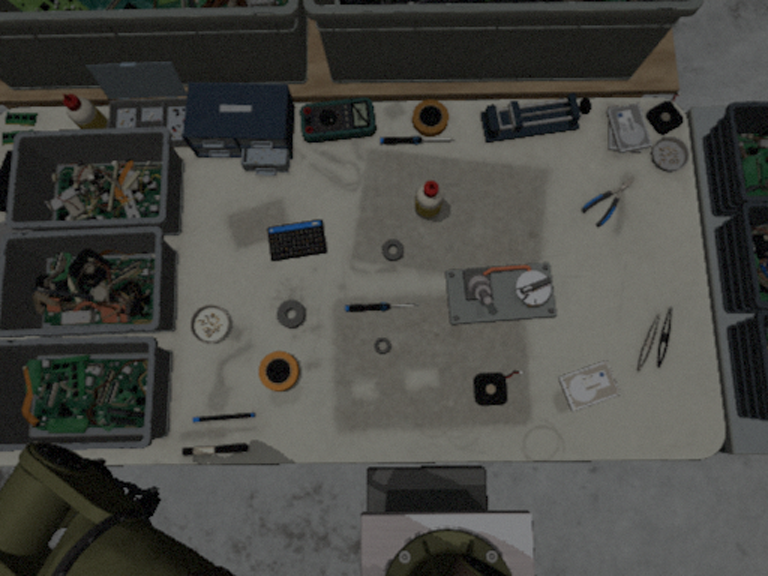

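View pics/scene0.png

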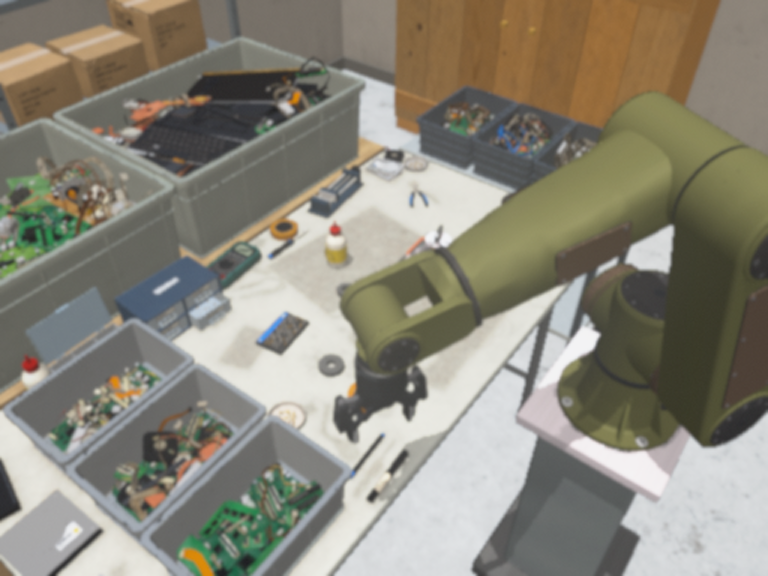

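The top view (1.5x pixels) shows the large ring at (291,314), medium at (393,249) and small at (383,346). The arbor is near (482,290) and the valve near (533,288). The scene view shows the arm at the left with an open gripper, clear of the rings.

```bash
python3 - <<'E'
from h import *
c=dict(np.load("top0.npz")); W=cloud(c)
def near(u,v,r,zlo,zhi):
    u/=1.5;v/=1.5
    w=W[int(v-r):int(v+r)+1,int(u-r):int(u+r)+1].reshape(-1,3)
    return w[(w[:,2]>zlo)&(w[:,2]<zhi)]
for n,u,v,r in(("L",291,314,14),("M",393,249,12),("S",383,346,10)):
    w=near(u,v,r,.008,.022); (x,y),d,a=cv2.minAreaRect(w[:,:2].astype(np.float32)); 
    cc,rr=cv2.minEnclosingCircle(w[:,:2].astype(np.float32))
    print(n,len(w),w.mean(0).round(4),np.median(w[:,2]).round(4),np.round(cc,4),round(rr,4),np.round([x,y,*d],4))
w=near(500,293,60,.006,.018); print("plate",len(w),cv2.minAreaRect(w[:,:2].astype(np.float32)),np.median(w[:,2]))
w=near(533,288,14,.053,.08); print("bar",len(w),w.mean(0),cv2.minAreaRect(w[:,:2].astype(np.float32)))
w=near(533,288,20,.03,.045); print("dial",len(w),cv2.minEnclosingCircle(w[:,:2].astype(np.float32)),np.median(w[:,2]))
w=near(482,290,20,.085,.16); print("arbor",len(w)); print(w[np.argsort(w[:,2])].round(3)[-14:])
for n,u,v,r,lo in(("bottle",430,200,18,.02),("driver",380,307,28,.004),("tape",279,371,18,.01)):
    w=near(u,v,r,lo,.2);print(n,len(w),w.min(0).round(3),w.max(0).round(3))
save(c,"stand_c.png",(165,225,285,385),7)
E
```

```text
L 237 [0.53   0.2967 0.0135] 0.0135 [0.5303 0.2967] 0.0277 [0.53   0.297  0.0539 0.0514]
M 133 [0.659  0.094  0.0137] 0.0137 [0.6589 0.0941] 0.022 [0.6589 0.0942 0.0422 0.0424]
S 58 [0.4646 0.117  0.0135] 0.0136 [0.4651 0.1174] 0.0158 [0.4642 0.117  0.0292 0.0296]
plate 2040 ((0.5717862844467163, -0.12513777613639832), (0.36925429105758667, 0.365916907787323), 89.19584655761719) 0.011659661233534346
bar 87 [ 0.5689351  -0.17438377  0.06596308] ((0.569771409034729, -0.17587512731552124), (0.011073419824242592, 0.059198640286922455), 20.903844833374023)
dial 326 ((0.5779634118080139, -0.16569843888282776), 0.046086281538009644) 0.04073631466271033
arbor 52
[[ 0.541 -0.075  0.111]
 [ 0.532 -0.08   0.111]
 [ 0.535 -0.07   0.111]
 [ 0.538 -0.07   0.111]
 [ 0.532 -0.075  0.112]
 [ 0.535 -0.08   0.112]
 [ 0.532 -0.072  0.112]
 [ 0.535 -0.072  0.113]
 [ 0.535 -0.075  0.113]
 [ 0.526 -0.074  0.113]
 [ 0.537 -0.077  0.114]
 [ 0.537 -0.075  0.114]
 [ 0.532 -0.077  0.114]
 [ 0.534 -0.077  0.116]]
bottle 365 [ 0.722 -0.004  0.021] [0.773 0.048 0.134]
driver 296 [0.457 0.037 0.004] [0.63  0.203 0.022]
tape 568 [0.38  0.279 0.01 ] [0.454 0.355 0.025]
```

View pics/stand_c.png

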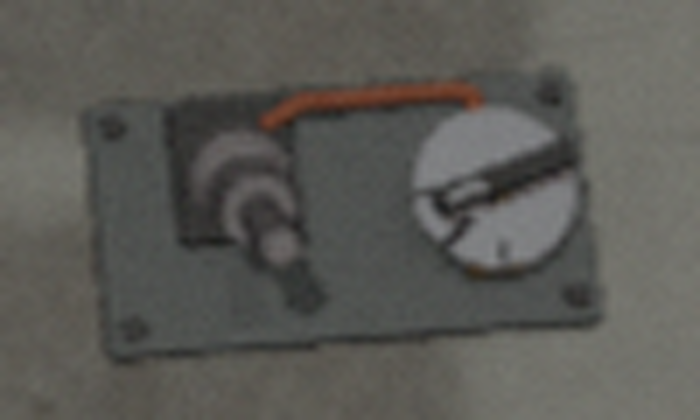

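The crop (7x, offset col 285, row 165) shows the plate turned slightly counter-clockwise and the arbor tip near (280,245). The valve bar's bright end is at (465,190), pointing to +y. The bold mark is at (458,232), with 0 and 90° marks to either side. Next I need the stand yaw, arbor axis and tool axes.

```bash
python3 - <<'E'
from h import *
c=dict(np.load("top0.npz")); W=cloud(c)
T=c["world_from_camera"]
def at(u,v,z):
    d=T[:3,:3]@np.array([(u-c["cx"])/c["fx"],(v-c["cy"])/c["fy"],1]); return T[:3,3]+d*(z-T[2,3])/d[2]
P=[at(285+a/7,165+b/7,.012) for a,b in((85,105),(572,72),(603,322),(110,358))]
print(np.round(P,4).tolist(), np.mean(P,0))
for a,b in((0,1),(3,2)):
    d=P[a]-P[b]; print("yaw",np.degrees(np.arctan2(-d[0],d[1])),np.linalg.norm(d))
m=(W[...,2]>.0095)&(W[...,2]<.0145); 
n,l,s,ce=cv2.connectedComponentsWithStats(m[150:240,280:395].astype(np.uint8))
k=1+np.argmax(s[1:,4]); w=W[150:240,280:395][l==k]; print(cv2.minAreaRect(w[:,:2].astype(np.float32)))
m=W[...,2]; b=W[(m>.057)&(m<.075)&(abs(W[...,0]-.57)<.05)&(abs(W[...,1]+.176)<.045)]
v=np.linalg.svd(b[:,:2]-b[:,:2].mean(0))[2][0]; print("bar",len(b),v,np.median(b[:,2]),b.mean(0))
a=W[(m>.085)&(abs(W[...,0]-.55)<.05)&(abs(W[...,1]+.075)<.03)]; print(a.mean(0),len(a))
for z in(.08,.09,.1,.108):
    q=W[(abs(m-z)<.004)&(abs(W[...,0]-.55)<.05)&(abs(W[...,1]+.075)<.025)]; print(z,len(q),q.mean(0).round(4),q.min(0).round(3),q.max(0).round(3))
s=robot.get_state(); print(R.from_quat(s["ee_rot"]).as_matrix().round(3))
E
```

```text
[[0.6127, -0.0138, 0.012], [0.6243, -0.2226, 0.012], [0.5159, -0.2283, 0.012], [0.5032, -0.0208, 0.012]] [ 0.56402603 -0.12138235  0.012     ]
yaw 3.1882369035658753 0.2091610984027144
yaw 3.4825188115879717 0.2079170746867582
((0.5661559104919434, -0.11841347813606262), (0.1088140681385994, 0.2099003791809082), 3.6230361461639404)
bar 84 [ 0.35677329 -0.934191  ] 0.06658179637185135 [ 0.56918641 -0.1746174   0.06634815]
[ 0.5385454  -0.07425973  0.10475454] 52
0.08 8 [ 0.5572 -0.0709  0.0792] [ 0.55  -0.078  0.078] [ 0.567 -0.067  0.081]
0.09 7 [ 0.5488 -0.0703  0.0898] [ 0.542 -0.077  0.087] [ 0.554 -0.067  0.094]
0.1 10 [ 0.5431 -0.0723  0.1013] [ 0.534 -0.08   0.097] [ 0.549 -0.068  0.104]
0.108 24 [ 0.5339 -0.0758  0.1092] [ 0.527 -0.083  0.104] [ 0.542 -0.07   0.112]
[[-0.001  0.442  0.897]
 [-0.001  0.897 -0.442]
 [-1.    -0.001 -0.   ]]
```

>>> {"fn": "carry_out", "kwargs": {"steps": [[[0.031,-0.021,-0.008],[0,0,0.07],0],[[0.062,-0.042,-0.016],[0,0,0.14],0],[[0.093,-0.063,-0.024],[0,0,0.21],0],[[0.124,-0.084,-0.032],[0,0,0.28],0],[[0.155,-0.105,-0.04],[0,0,0.35],0],[[0.186,-0.126,-0.048],[0,0,0.42],0],[[0.217,-0.147,-0.056],[0,0,0.49],0],[[0.248,-0.168,-0.064],[0,0,0.518],0]]}}

```text
clock: 0.77
eef_pos: [0.4923, 0.3239, 0.1667]
ee_rot: [-0.023, 0.707, 0.023, 0.707]
contact_force: [-0.3, 1.0, -0.8]
grip_width: 0.0853
```

>>> {"fn": "carry_out", "kwargs": {"steps": [[[0.03,-0.021,-0.02],[0,0,0],0],[[0.039,-0.028,-0.05],[0,0,0],0],[[0.039,-0.028,-0.05],[0,0,0],0]]}}

```text
clock: 1.02
eef_pos: [0.53, 0.2941, 0.1113]
ee_rot: [-0.021, 0.709, 0.019, 0.704]
contact_force: [-0.9, -0.7, -1.3]
grip_width: 0.0854
```

```bash
python3 - <<'E'
from h import *
s=robot.get_state(); print(s["clock"],s["eef_pos"],s["joint_positions"],s["contact_force"])
c=vision.camera("wrist"); save(c,"w1.png",s=1.2); W=cloud(c); np.savez("w1.npz",**c)
print(np.round(c["world_from_camera"],3).tolist(),c["fx"])
m=(abs(W[...,2]-.014)<.003)&(np.hypot(W[...,0]-.53,W[...,1]-.297)<.036); q=W[m]
print(len(q),cv2.minEnclosingCircle(q[:,:2].astype(np.float32)),q.mean(0),np.nanmedian(W[...,2]))
E
```

```text
1.0167 [0.52997211 0.2940805  0.11133087] [ 4.46289823e-01  5.44451346e-01  1.46719816e+00 -3.18512070e-04
  1.13803005e+00 -1.18114265e+00] [-0.85582277 -0.70057004 -1.30228315]
[[-0.056, 0.951, 0.304, 0.451], [0.998, 0.054, 0.013, 0.288], [-0.004, 0.304, -0.953, 0.255], [0.0, 0.0, 0.0, 1.0]] 344.07562518324687
3712 ((0.5285328030586243, 0.29462510347366333), 0.02795298583805561) [0.52737624 0.29450756 0.01475095] 0.0012883953782994173
```

View pics/w1.png

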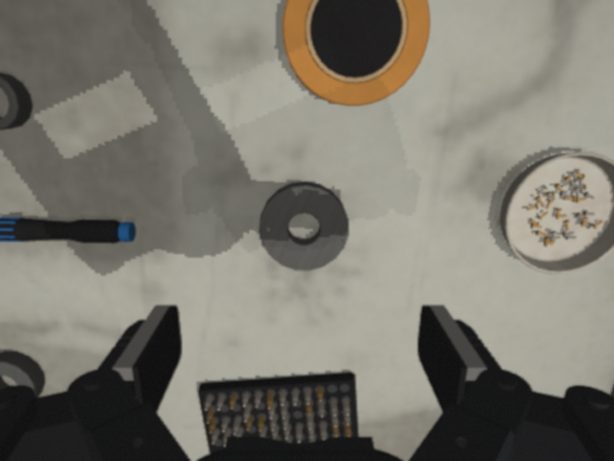

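The wrist view shows the large ring centred at (304,226) in the 1.2x picture. The tape, dish and bit tray are clear of the finger lanes.

>>> {"fn": "carry_out", "kwargs": {"steps": [[[0.0,-0.001,-0.03],[0,0,0],0],[[0.0,-0.001,-0.06],[0,0,0],0],[[-0.001,-0.001,-0.09],[0,0,0],0],[[-0.001,-0.001,-0.108],[0,0,0],0],[[-0.001,-0.001,-0.114],[0,0,0],0],[[-0.001,-0.001,-0.114],[0,0,0],0],[[-0.001,-0.001,-0.114],[0,0,0],0]]}}

```text
clock: 1.65
eef_pos: [0.5295, 0.2973, 0.0051]
ee_rot: [-0.021, 0.706, 0.022, 0.707]
contact_force: [0.3, 0.5, -0.7]
grip_width: 0.0854
```

>>> {"fn": "carry_out", "kwargs": {"steps": [[[0,0,-0.005],[0,0,0],0.0],[[0,0,-0.005],[0,0,0],0.4],[[0,0,-0.005],[0,0,0],0.6],[[0,0,-0.005],[0,0,0],0.6],[[0,0,-0.005],[0,0,0],0.6],[[0,0,-0.005],[0,0,0],0.6]], "force": 60}}

```text
clock: 2.15
eef_pos: [0.5296, 0.2965, -0.0002]
ee_rot: [-0.021, 0.706, 0.021, 0.707]
contact_force: [-3.5, -3.1, 12.1]
grip_width: 0.0537
```

>>> {"fn": "carry_out", "kwargs": {"steps": [[[0,0,0.025],[0,0,0],0.6],[[0,0,0.06],[0,0,0],0.6],[[0,-0.02,0.095],[0,0,0],0.6],[[0,-0.05,0.12],[0,0,0],0.6],[[-0.005,-0.085,0.14],[0,0,0],0.6],[[-0.01,-0.122,0.155],[0,0,0],0.6],[[-0.015,-0.16,0.165],[0,0,0],0.6],[[-0.018,-0.198,0.17],[0.006,-0.1,0],0.6]]}}

```text
clock: 2.82
eef_pos: [0.5118, 0.0967, 0.1701]
ee_rot: [-0.02, 0.67, 0.022, 0.742]
contact_force: [4.0, -1.2, -2.3]
grip_width: 0.0531
```

>>> {"fn": "carry_out", "kwargs": {"steps": [[[0,-0.035,0],[0.006,-0.1,0],0.6],[[0,-0.07,0],[0.012,-0.2,0],0.6],[[0,-0.105,-0.002],[0.018,-0.3,0],0.6],[[0,-0.14,-0.005],[0.024,-0.4,0],0.6],[[-0.003,-0.165,-0.01],[0.026,-0.4226,0],0.6],[[-0.003,-0.175,-0.01],[0.026,-0.4226,0],0.6],[[-0.003,-0.175,-0.01],[0.026,-0.4226,0],0.6],[[-0.003,-0.175,-0.01],[0.026,-0.4226,0],0.6]]}}

```text
clock: 3.48
eef_pos: [0.508, -0.077, 0.1586]
ee_rot: [-0.014, 0.5, 0.026, 0.866]
contact_force: [0.1, 0.4, -2.1]
grip_width: 0.0533
```

```bash
python3 - <<'E'
from h import *
s=robot.get_state(); print(s["clock"],s["eef_pos"],s["joint_positions"],s["contact_force"],s["grip_width"]); print(R.from_quat(s["ee_rot"]).as_matrix().round(3))
c=vision.camera("wrist"); save(c,"w2.png",s=1.5); np.savez("w2.npz",**c)
print(np.round(c["world_from_camera"],3).tolist())
E
```

```text
3.4833 [ 0.50803611 -0.07696167  0.15855811] [-0.30786895  0.08622976  2.04707654  0.3557436   0.54233621 -2.19985535] [ 0.11374803  0.37859037 -2.11939165] 0.05332949993317229
[[ 0.499 -0.059  0.865]
 [ 0.03   0.998  0.051]
 [-0.866  0.001  0.5  ]]
[[-0.058, 0.666, 0.744, 0.367], [0.998, 0.039, 0.043, -0.087], [-0.0, 0.745, -0.667, 0.243], [0.0, 0.0, 0.0, 1.0]]
```

View pics/w2.png

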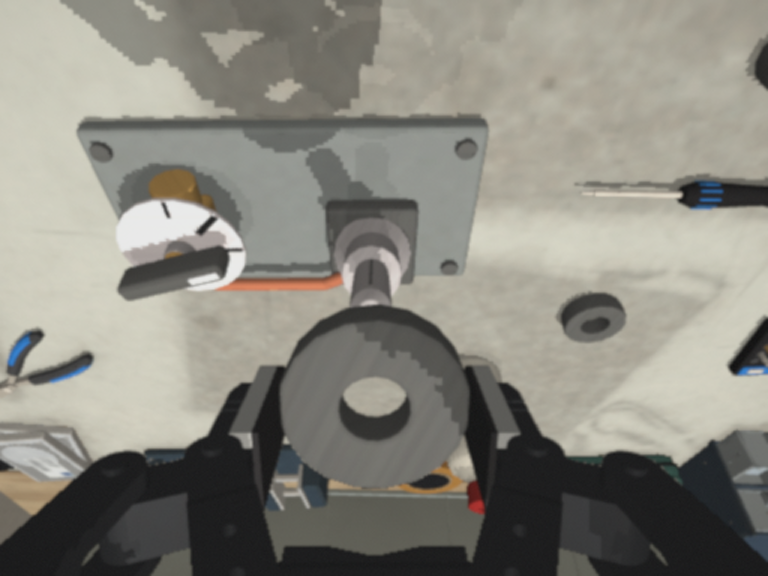

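The wrist view (1.5x) shows the ring held square, with its bore at (375,408) and the arbor tip just above it at (371,300). The shoulder is at (373,255). The valve bar is at (175,272), a little past the 0 mark. Now I measure the arbor and ring in this one image.

```bash
cat >> h.py <<'E'
from scipy.optimize import least_squares
TILT=np.radians(30)
def arb(yaw):
    l=np.array([-np.cos(yaw),-np.sin(yaw),0]); z=np.sin(TILT)*l+[0,0,np.cos(TILT)]; y=np.array([-np.sin(yaw),np.cos(yaw),0])
    return np.stack([np.cross(y,z),y,z],1)
def fit_arbor(W,S0,yaw,zlo=.004,zhi=.044):
    A=arb(yaw); q=(W.reshape(-1,3)-S0)@A
    q=q[(np.hypot(q[:,0],q[:,1])<.0125)&(q[:,2]>zlo)&(q[:,2]<zhi)]
    f=lambda p:np.hypot(q[:,0]-p[0]-p[2]*(q[:,2]-.025),q[:,1]-p[1]-p[3]*(q[:,2]-.025))-.0085
    r=least_squares(f,[0,0,0,0],loss="soft_l1",f_scale=.001)
    return len(q),r.x,np.sqrt(np.mean(r.fun**2))
E
python3 - <<'E'
from h import *
c=dict(np.load("w2.npz")); W=cloud(c)
yaw=np.radians(3.5); S=np.array([.559,-.074,.068]); A=arb(yaw)
for i in range(3):
    n,p,e=fit_arbor(W,S,yaw); print(n,p.round(4),e); S=S+A[:,:2]@(p[:2]-.025*p[2:4])
    S=S+A[:,2]*(.068-S[2])/A[2,2]
print("S",S.round(4))
q=(W.reshape(-1,3)-S)@A
f=q[(np.hypot(q[:,0],q[:,1])<.02)&(np.hypot(q[:,0],q[:,1])>.0095)&(abs(q[:,2])<.006)]; print("shoulder z",np.median(f[:,2]),len(f))
# ring: points in arbor frame
s=robot.get_state(); tz=((s["eef_pos"]-S)@A); print("TCP in arbor",tz.round(4))
r=q[(np.hypot(q[:,0]-tz[0],q[:,1]-tz[1])<.03)&(abs(q[:,2]-tz[2]-.008)<.012)]
h=np.histogram(r[:,2],20); print(h[0],h[1].round(4))
zt=np.percentile(r[:,2],95); t=r[r[:,2]>zt-.004]
print(len(t),"ring top z",np.median(t[:,2]),cv2.minEnclosingCircle(t[:,:2].astype(np.float32)),t.min(0),t.max(0))
pl=np.linalg.lstsq(np.c_[t[:,:2],np.ones(len(t))],t[:,2],rcond=None)[0]; print("slopes",pl)
# plate yaw
m=abs(W[...,2]-.012)<.003; m&=np.hypot(W[...,0]-.565,W[...,1]+.12)<.13
print(cv2.minAreaRect(W[m][:,:2].astype(np.float32)))
b=W[(W[...,2]>.06)&(W[...,2]<.075)&(abs(W[...,0]-.57)<.035)&(abs(W[...,1]+.176)<.04)]
print("bar",len(b),cv2.minAreaRect(b[:,:2].astype(np.float32)),np.median(b[:,2]))
E
```

```text
214 [-0.0035 -0.0028 -0.0264 -0.0594] 0.0008114785667467911
417 [-0.0009 -0.0019 -0.0005 -0.0013] 0.00019763226961722755
424 [-0.     -0.     -0.0003 -0.0011] 0.0001968509447830646
S [ 0.555  -0.0775  0.068 ]
shoulder z 0.0009634195032037616 575
TCP in arbor [0.0049 0.0041 0.1017]
[   8   34   71  125  128  125  121  149  136  163  168  161  197  599
 4216 4693  558   49   46   48] [0.1027 0.1037 0.1046 0.1056 0.1065 0.1075 0.1084 0.1094 0.1103 0.1113
 0.1122 0.1132 0.1141 0.1151 0.116  0.117  0.1179 0.1189 0.1198 0.1208
 0.1217]
10427 ring top z 0.1169970762474533 ((0.004254852421581745, 0.003854166716337204), 0.029999973252415657) [-0.02388537 -0.02519461  0.11399397] [0.032413   0.03190263 0.12172826]
slopes [0.00193668 0.00168341 0.11697175]
((0.5647329092025757, -0.12163526564836502), (0.110835000872612, 0.20981819927692413), 3.7910776138305664)
bar 1166 ((0.5682774186134338, -0.1791732907295227), (0.011660621501505375, 0.05991416051983833), 20.945743560791016) 0.06755642323292992
```

>>> {"fn": "carry_out", "kwargs": {"steps": [[[-0.0037,-0.004,-0.0023],[0,0,0],0.6],[[0.006,-0.0034,-0.019],[0,0,0],0.6],[[0.0188,-0.0026,-0.0412],[0,0,0],0.6],[[0.0213,-0.0025,-0.0456],[0,0,0],0.6],[[0.0238,-0.0023,-0.05],[0,0,0],0.6],[[0.0262,-0.0022,-0.0543],[0,0,0],0.6],[[0.0287,-0.002,-0.0585],[0,0,0],0.6],[[0.0287,-0.002,-0.0585],[0,0,0],0.6]]}}

```text
clock: 4.2
eef_pos: [0.5369, -0.0785, 0.0997]
ee_rot: [-0.015, 0.5, 0.026, 0.866]
contact_force: [0.7, 0.6, -2.7]
grip_width: 0.0536
```

>>> {"fn": "carry_out", "kwargs": {"steps": [[[0.005,0.0003,-0.0087],[0,0,0],0.6],[[0.01,0.0006,-0.0173],[0,0,0],0.6],[[0.015,0.0009,-0.026],[0,0,0],0.6],[[0.0175,0.0011,-0.0303],[0,0,0],0.6],[[0.019,0.0012,-0.0329],[0,0,0],0.6],[[0.0195,0.0012,-0.0338],[0,0,0],0.6],[[0.0195,0.0012,-0.0338],[0,0,0],0.6]]}}

```text
clock: 4.78
eef_pos: [0.5554, -0.0773, 0.0676]
ee_rot: [-0.015, 0.5, 0.027, 0.866]
contact_force: [-34.4, 2.0, 32.6]
grip_width: 0.0532
```

>>> {"fn": "carry_out", "kwargs": {"steps": [[[-0.0005,0,0.001],[0,0,0],0.2],[[-0.0005,0,0.001],[0,0,0],0.1],[[-0.0005,0,0.001],[0,0,0],0.1],[[-0.008,-0.0005,0.0139],[0,0,0],0.1],[[-0.0229,-0.0014,0.0398],[0,0,0],0.1],[[-0.04,-0.0024,0.0693],[0,0,0],0.1],[[-0.05,-0.003,0.0866],[0,0,0],0.1],[[-0.05,-0.003,0.0866],[0,0,0],0.1]]}}

```text
clock: 5.45
eef_pos: [0.5065, -0.081, 0.1565]
ee_rot: [-0.016, 0.497, 0.025, 0.867]
contact_force: [1.3, -0.3, -0.1]
grip_width: 0.0769
```

```bash
cat >> h.py <<'E'
def fit_ring(W,c0,ro,z=.014):
    q=W.reshape(-1,3); q=q[(abs(q[:,2]-z)<.003)&(np.hypot(q[:,0]-c0[0],q[:,1]-c0[1])<ro+.008)][:,:2]
    # boundary points by angle: outer & bore
    c=np.array(c0,float)
    for _ in range(8):
        d=q-c; r=np.hypot(*d.T); k=((np.arctan2(d[:,1],d[:,0])+np.pi)/2/np.pi*48).astype(int)
        b=np.array([q[k==i][np.argmax(r[k==i])] for i in range(48) if (k==i).any()])
        c=least_squares(lambda p:np.hypot(*(b-p).T)-ro,c,loss="soft_l1",f_scale=.0005).x
    return len(q),c.round(4),np.median(np.hypot(*(b-c).T)).round(4)
E
python3 - <<'E'
from h import *
s=robot.get_state(); print(s["clock"],s["eef_pos"],s["contact_force"],s["joint_positions"])
c=vision.camera("wrist"); save(c,"w3.png",s=1.2); W=cloud(c); np.savez("w3.npz",**c)
yaw=np.radians(3.5); S=np.array([.555,-.0775,.068]); A=arb(yaw); q=(W.reshape(-1,3)-S)@A
r=np.hypot(q[:,0],q[:,1]); t=q[(r<.026)&(r>.011)&(abs(q[:,2]-.014)<.006)]
print("ring top",len(t),np.median(t[:,2]),np.linalg.lstsq(np.c_[t[:,:2],np.ones(len(t))],t[:,2],rcond=None)[0])
for n in(2,3):print("M",fit_ring(cloud(dict(np.load(f"w{n}.npz"))),(.659,.094),.022))
T=cloud(dict(np.load("top0.npz")))
for a in(((.529,.296),.028),((.659,.094),.022),((.465,.117),.016)): print(fit_ring(T,*a))
E
```

```text
5.45 [ 0.50650052 -0.08099166  0.15648535] [ 1.2660445  -0.29740715 -0.05152927] [-0.31897569  0.08683781  2.05411803  0.37288217  0.53319277 -2.22748564]
ring top 2940 0.01509208687761169 [-0.00031458  0.00290459  0.01510612]
M (740, array([0.6567, 0.0906]), np.float64(0.0214))
M (724, array([0.6565, 0.0906]), np.float64(0.0214))
(198, array([0.5303, 0.2968]), np.float64(0.0262))
(110, array([0.6586, 0.0941]), np.float64(0.0206))
(42, array([0.4642, 0.1181]), np.float64(0.0139))
```

>>> {"fn": "carry_out", "kwargs": {"steps": [[[0.022,0.028,0.01],[-0.005,0.08,0],0.1],[[0.046,0.056,0.015],[-0.01,0.17,0],0.1],[[0.07,0.084,0.01],[-0.016,0.26,0],0.1],[[0.094,0.112,-0.005],[-0.022,0.35,0],0.1],[[0.118,0.14,-0.02],[-0.027,0.44,0],0.1],[[0.14,0.166,-0.035],[-0.032,0.5226,0],0.1],[[0.151,0.172,-0.052],[-0.032,0.5226,0],0.1],[[0.151,0.172,-0.052],[-0.032,0.5226,0],0.1]]}}

```text
clock: 6.17
eef_pos: [0.6573, 0.094, 0.0935]
ee_rot: [-0.022, 0.709, 0.022, 0.704]
contact_force: [-1.5, 0.1, -1.6]
grip_width: 0.0772
```

```bash
python3 - <<'E'
from h import *
s=robot.get_state(); print(s["clock"],s["eef_pos"],R.from_quat(s["ee_rot"]).as_matrix().round(3).tolist(),s["joint_positions"])
c=vision.camera("wrist"); save(c,"w4.png",s=1.2); W=cloud(c); np.savez("w4.npz",**c)
print("M",fit_ring(W,(.657,.091),.022))
E
```

```text
6.1667 [0.65728314 0.0939857  0.09354103] [[-0.008, -0.063, 0.998], [0.0, 0.998, 0.063], [-1.0, 0.0, -0.008]] [ 8.66300679e-02  6.84792177e-01  1.28472878e+00  7.24455040e-04
  1.17974776e+00 -1.54756934e+00]
M (2383, array([0.6571, 0.0912]), np.float64(0.0215))
```

>>> {"fn": "carry_out", "kwargs": {"steps": [[[0,0,-0.035],[0,0,0],0.1],[[0,0,-0.07],[0,0,0],0.1],[[0,0,-0.093],[0,0,0],0.1],[[0,0,-0.099],[0,0,0],0.1],[[0,0,-0.099],[0,0,0],0.4],[[0,0,-0.099],[0,0,0],0.7],[[0,0,-0.099],[0,0,0],0.7],[[0,0,-0.099],[0,0,0],0.7]]}}

```text
clock: 6.88
eef_pos: [0.6586, 0.0915, 0.0047]
ee_rot: [-0.021, 0.705, 0.021, 0.708]
contact_force: [-2.5, -1.3, 7.3]
grip_width: 0.0408
```

>>> {"fn": "carry_out", "kwargs": {"steps": [[[0,0,0],[0,0,0],0.7],[[0,0,0],[0,0,0],0.7],[[0,0,0.005],[0,0,0],0.7],[[0,0,0.03],[0,0,0],0.7],[[-0.01,-0.01,0.065],[0,0,0],0.7],[[-0.025,-0.03,0.095],[0,0,0],0.7],[[-0.045,-0.055,0.115],[0,0,0],0.7],[[-0.065,-0.08,0.135],[0,0,0],0.7]]}}

```text
clock: 7.55
eef_pos: [0.5918, 0.011, 0.1396]
ee_rot: [-0.022, 0.706, 0.021, 0.708]
contact_force: [1.1, -0.8, -2.4]
grip_width: 0.0408
```

>>> {"fn": "carry_out", "kwargs": {"steps": [[[-0.02,-0.01,0.015],[0.006,-0.1,0],0.7],[[-0.045,-0.03,0.025],[0.012,-0.2,0],0.7],[[-0.07,-0.055,0.03],[0.018,-0.3,0],0.7],[[-0.088,-0.08,0.025],[0.024,-0.4,0],0.7],[[-0.088,-0.092,0.0194],[0.032,-0.5226,0],0.7],[[-0.088,-0.092,0.0194],[0.032,-0.5226,0],0.7],[[-0.088,-0.092,0.0194],[0.032,-0.5226,0],0.7],[[-0.088,-0.092,0.0194],[0.032,-0.5226,0],0.7]]}}

```text
clock: 8.22
eef_pos: [0.5049, -0.0804, 0.1573]
ee_rot: [-0.015, 0.5, 0.026, 0.866]
contact_force: [0.7, 0.0, -0.7]
grip_width: 0.0409
```

```bash
cat >> h.py <<'E'
def held(n,ro,zl=.001):
    c=vision.camera("wrist"); save(c,n+".png",s=1.2); W=cloud(c); np.savez(n+".npz",**c)
    s=robot.get_state(); yaw=np.radians(3.5); S=np.array([.555,-.0775,.068]); A=arb(yaw)
    print(s["clock"],s["eef_pos"],s["contact_force"],R.from_quat(s["ee_rot"]).as_matrix()[:,0].round(3))
    print("arbor",fit_arbor(W,S,yaw,*( (zl+.018,.044) if zl<.02 else (zl,.045))))
    q=(W.reshape(-1,3)-S)@A; t=(s["eef_pos"]-S)@A; print("TCP",t.round(4))
    r=q[(np.hypot(q[:,0]-t[0],q[:,1]-t[1])<ro*.85)&(abs(q[:,2]-t[2]-.012)<.009)]
    zt=np.median(r[:,2]); B=q.copy(); B=B[abs(B[:,2]-zt)<.002]; 
    pl=np.linalg.lstsq(np.c_[r[:,:2],np.ones(len(r))],r[:,2],rcond=None)[0]
    print("top z",zt.round(4),"slope",pl[:2].round(3),"outer",fit_ring(B,t[:2],ro,zt))
E
python3 - <<'E'
from h import *
held("w5",.022)
E
```

```text
8.2667 [ 0.50519884 -0.08012698  0.1571714 ] [ 0.25758832 -0.55616323 -1.44819504] [ 0.499  0.031 -0.866]
arbor (301, array([-1.43983925e-05,  1.27196312e-05,  8.01539847e-04, -1.08190736e-03]), np.float64(0.00019082132121729415))
TCP [0.0014 0.0004 0.1022]
top z 0.1126 slope [-0.03   0.021] outer (5441, array([ 0.0005, -0.0015]), np.float64(0.0217))
```

View pics/w5.png

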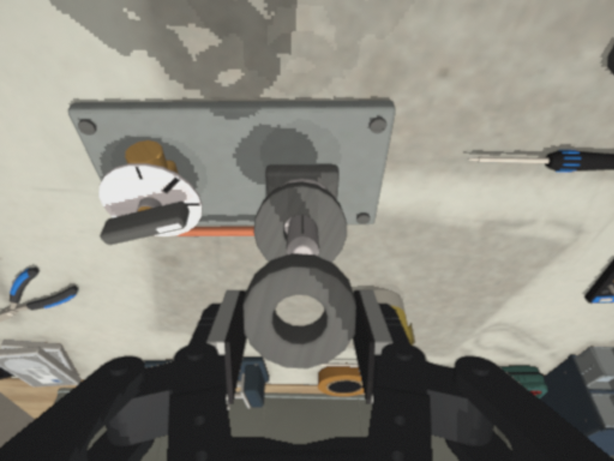

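Medium ring is held square, and its bore at (301,312) lines up with the arbor at (302,240). The large ring is seated at the shoulder.

>>> {"fn": "carry_out", "kwargs": {"steps": [[[0.0087,0.0005,-0.0152],[0,0,0],0.7],[[0.0175,0.0011,-0.0303],[0,0,0],0.7],[[0.0205,0.0013,-0.0355],[0,0,0],0.7],[[0.0235,0.0014,-0.0407],[0,0,0],0.7],[[0.0264,0.0016,-0.0459],[0,0,0],0.7],[[0.0299,0.0018,-0.052],[0,0,0],0.7],[[0.0299,0.0018,-0.052],[0,0,0],0.7]]}}

```text
clock: 8.85
eef_pos: [0.5344, -0.0784, 0.1033]
ee_rot: [-0.015, 0.5, 0.026, 0.865]
contact_force: [-0.6, 0.2, -1.5]
grip_width: 0.0408
```

>>> {"fn": "carry_out", "kwargs": {"steps": [[[0.004,0.0002,-0.0069],[0,0,0],0.7],[[0.008,0.0005,-0.0139],[0,0,0],0.7],[[0.0107,0.0007,-0.0186],[0,0,0],0.7],[[0.0125,0.0008,-0.0217],[0,0,0],0.7],[[0.0137,0.0008,-0.0238],[0,0,0],0.7],[[0.0137,0.0008,-0.0238],[0,0,0],0.7]]}}

```text
clock: 9.35
eef_pos: [0.5487, -0.0779, 0.0826]
ee_rot: [-0.015, 0.498, 0.026, 0.867]
contact_force: [-30.7, 4.1, 41.0]
grip_width: 0.0409
```

>>> {"fn": "carry_out", "kwargs": {"steps": [[[-0.0005,0,0.001],[0,0,0],0.3],[[-0.0005,0,0.001],[0,0,0],0.25],[[-0.0005,0,0.001],[0,0,0],0.25],[[-0.008,-0.0005,0.0139],[0,0,0],0.25],[[-0.0229,-0.0014,0.0398],[0,0,0],0.25],[[-0.035,-0.0021,0.0606],[0,0,0],0.25],[[-0.04,-0.0024,0.0693],[0,0,0],0.25],[[-0.04,-0.0024,0.0693],[0,0,0],0.25]]}}

```text
clock: 10.02
eef_pos: [0.5082, -0.0806, 0.1515]
ee_rot: [-0.015, 0.498, 0.026, 0.866]
contact_force: [0.3, 0.1, -0.7]
grip_width: 0.0642
```

```bash
python3 - <<'E'
from h import *
s=robot.get_state(); print(s["clock"],s["eef_pos"],s["grip_width"])
c=vision.camera("wrist"); W=cloud(c); np.savez("w6.npz",**c)
yaw=np.radians(3.5); S=np.array([.555,-.0775,.068]); A=arb(yaw); q=(W.reshape(-1,3)-S)@A; r=np.hypot(q[:,0],q[:,1])
for a,b,z in((.011,.020,.028),(.023,.027,.014)):
    t=q[(r<b)&(r>a)&(abs(q[:,2]-z)<.006)]; print("top",len(t),np.median(t[:,2]),np.linalg.lstsq(np.c_[t[:,:2],np.ones(len(t))],t[:,2],rcond=None)[0])
print(fit_ring(W,(.464,.117),.016))
E
```

```text
10.0167 [ 0.50815407 -0.0806156   0.15145932] 0.06419027761767604
top 1715 0.02908724344085452 [-0.00160503  0.00212236  0.02906319]
top 844 0.015049945330634654 [-0.00249522 -0.00628382  0.01503317]Traceback (most recent call last):
  File "<stdin>", line 7, in <module>
  File "h.py", line 31, in fit_ring
    c=least_squares(lambda p:np.hypot(*(b-p).T)-ro,c,loss="soft_l1",f_scale=.0005).x
      ~~~~~~~~~~~~~^^^^^^^^^^^^^^^^^^^^^^^^^^^^^^^^^^^^^^^^^^^^^^^^^^^^^^^^^^^^^^^
    return func(*args, **kwargs)
    vector_fun = VectorFunction(
        fun_wrapped,
    ...<6 lines>...
        workers=workers
    )
    self._update_fun()
    ~~~~~~~~~~~~~~~~^^
    self.f = self.fun_wrapped(xp_copy(self.x))
             ~~~~~~~~~~~~~~~~^^^^^^^^^^^^^^^^^
    return np.atleast_1d(self.fun(x))
                         ~~~~~~~~^^^
    return self.f(x, *self.args, **self.kwargs)
           ~~~~~~^^^^^^^^^^^^^^^^^^^^^^^^^^^^^^
  File "h.py", line 31, in <lambda>
    c=least_squares(lambda p:np.hypot(*(b-p).T)-ro,c,loss="soft_l1",f_scale=.0005).x
                                        ~^~
ValueError: operands could not be broadcast together with shapes (0,) (2,)
```

>>> {"fn": "carry_out", "kwargs": {"steps": [[[-0.006,0.02,0.01],[-0.004,0.07,0],0.25],[[-0.012,0.05,0.012],[-0.009,0.15,0],0.25],[[-0.018,0.085,0.008],[-0.014,0.23,0],0.25],[[-0.024,0.12,0],[-0.02,0.33,0],0.25],[[-0.032,0.155,-0.015],[-0.026,0.43,0],0.25],[[-0.04,0.187,-0.035],[-0.032,0.5226,0],0.25],[[-0.045,0.197,-0.059],[-0.032,0.5226,0],0.25],[[-0.045,0.197,-0.059],[-0.032,0.5226,0],0.25]]}}

```text
clock: 10.73
eef_pos: [0.4604, 0.1188, 0.0852]
ee_rot: [-0.023, 0.71, 0.022, 0.704]
contact_force: [-0.2, -0.9, -1.5]
grip_width: 0.0638
```

```bash
python3 - <<'E'
from h import *
s=robot.get_state(); print(s["clock"],s["eef_pos"],R.from_quat(s["ee_rot"]).as_matrix().round(3).tolist(),s["joint_positions"])
c=vision.camera("wrist"); save(c,"w7.png",s=1.2); W=cloud(c); np.savez("w7.npz",**c)
print("S",fit_ring(W,(.463,.116),.016))
E
```

```text
10.7333 [0.46037918 0.11880924 0.08515823] [[-0.008, -0.064, 0.998], [-0.001, 0.998, 0.064], [-1.0, -0.0, -0.009]] [ 1.75129539e-01  3.25331346e-01  1.86516640e+00  8.85102550e-04
  9.59591073e-01 -1.45991886e+00]
S (1061, array([0.4631, 0.1146]), np.float64(0.0155))
```

>>> {"fn": "carry_out", "kwargs": {"steps": [[[0,-0.002,-0.035],[0,0,0],0.25],[[0,-0.002,-0.065],[0,0,0],0.25],[[0,-0.002,-0.084],[0,0,0],0.25],[[0,-0.002,-0.0887],[0,0,0],0.25],[[0,-0.002,-0.0887],[0,0,0],0.4],[[0,-0.002,-0.0887],[0,0,0],0.8],[[0,-0.002,-0.0887],[0,0,0],0.8],[[0,-0.002,-0.0887],[0,0,0],0.8]]}}

```text
clock: 11.45
eef_pos: [0.464, 0.1146, 0.0038]
ee_rot: [-0.021, 0.706, 0.021, 0.708]
contact_force: [-1.9, -4.2, 9.8]
grip_width: 0.0293
```

>>> {"fn": "carry_out", "kwargs": {"steps": [[[0,0,0],[0,0,0],0.8],[[0,0,0],[0,0,0],0.8],[[0,0,0.005],[0,0,0],0.8],[[0,0,0.03],[0,0,0],0.8],[[0.005,-0.01,0.065],[0,0,0],0.8],[[0.01,-0.03,0.1],[0,0,0],0.8],[[0.015,-0.055,0.13],[0,0,0],0.8],[[0.025,-0.085,0.15],[0,0,0],0.8]]}}

```text
clock: 12.12
eef_pos: [0.4884, 0.0294, 0.1564]
ee_rot: [-0.022, 0.705, 0.022, 0.709]
contact_force: [-0.0, -0.3, -1.2]
grip_width: 0.029
```

>>> {"fn": "carry_out", "kwargs": {"steps": [[[0.004,-0.03,0.01],[0.006,-0.1,0],0.8],[[0.008,-0.06,0.015],[0.012,-0.2,0],0.8],[[0.012,-0.085,0.015],[0.018,-0.3,0],0.8],[[0.0165,-0.105,0.01],[0.024,-0.4,0],0.8],[[0.0165,-0.1104,0.0042],[0.032,-0.5226,0],0.8],[[0.0165,-0.1104,0.0042],[0.032,-0.5226,0],0.8],[[0.0165,-0.1104,0.0042],[0.032,-0.5226,0],0.8],[[0.0165,-0.1104,0.0042],[0.032,-0.5226,0],0.8]]}}

```text
clock: 12.78
eef_pos: [0.5049, -0.0805, 0.1573]
ee_rot: [-0.015, 0.5, 0.026, 0.865]
contact_force: [0.8, -0.1, -0.8]
grip_width: 0.0292
```

```bash
python3 - <<'E'
from h import *
held("w8",.016,.03)
E
```

```text
12.8333 [ 0.50512899 -0.08031928  0.15726901] [-0.68279083  0.02138468 -0.60829086] [ 0.499  0.031 -0.866]
arbor (200, array([-4.26131976e-05,  3.78679850e-04,  1.42276630e-03, -2.56378441e-02]), np.float64(0.0006454860678777961))
TCP [0.0014 0.0002 0.1023]
top z 0.1132 slope [-0.089  0.08 ] outer (2376, array([ 0.0008, -0.0013]), np.float64(0.0158))
```

View pics/w8.png

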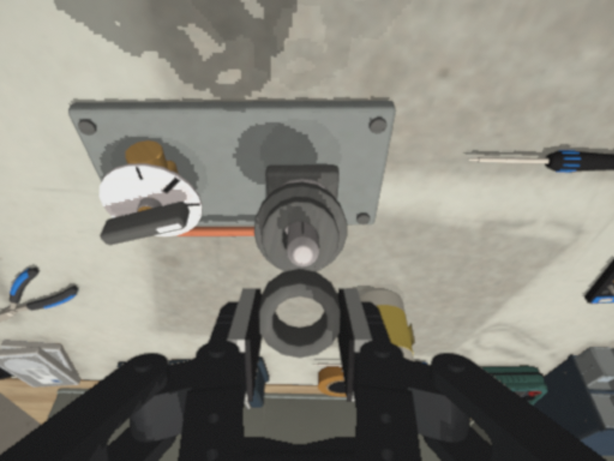

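Small ring is held square at (300,312), with the arbor and two seated rings aligned at (302,235). I insert it the same way.

>>> {"fn": "carry_out", "kwargs": {"steps": [[[0.0087,0.0005,-0.0152],[0,0,0],0.8],[[0.0175,0.0011,-0.0303],[0,0,0],0.8],[[0.0205,0.0013,-0.0355],[0,0,0],0.8],[[0.0235,0.0014,-0.0407],[0,0,0],0.8],[[0.0264,0.0016,-0.0459],[0,0,0],0.8],[[0.0299,0.0018,-0.052],[0,0,0],0.8],[[0.0299,0.0018,-0.052],[0,0,0],0.8]]}}

```text
clock: 13.42
eef_pos: [0.5344, -0.0786, 0.1033]
ee_rot: [-0.015, 0.5, 0.026, 0.865]
contact_force: [0.2, -0.2, -1.1]
grip_width: 0.0292
```

>>> {"fn": "carry_out", "kwargs": {"steps": [[[0.0025,0.0002,-0.0043],[0,0,0],0.8],[[0.0045,0.0003,-0.0078],[0,0,0],0.8],[[0.0055,0.0003,-0.0095],[0,0,0],0.8],[[0.0065,0.0004,-0.0113],[0,0,0],0.8],[[0.007,0.0004,-0.0121],[0,0,0],0.8],[[0.007,0.0004,-0.0121],[0,0,0],0.8]]}}

```text
clock: 13.92
eef_pos: [0.5416, -0.0784, 0.0943]
ee_rot: [-0.015, 0.499, 0.026, 0.866]
contact_force: [-33.6, 4.1, 39.9]
grip_width: 0.0294
```

>>> {"fn": "carry_out", "kwargs": {"steps": [[[-0.0005,0,0.001],[0,0,0],0.4],[[-0.0005,0,0.001],[0,0,0],0.35],[[-0.0005,0,0.001],[0,0,0],0.35],[[-0.008,-0.0005,0.0139],[0,0,0],0.35],[[-0.02,-0.0012,0.0346],[0,0,0],0.35],[[-0.035,-0.0021,0.0606],[0,0,0],0.35],[[-0.035,-0.0021,0.0606],[0,0,0],0.35]]}}

```text
clock: 14.5
eef_pos: [0.5063, -0.0811, 0.1564]
ee_rot: [-0.016, 0.498, 0.026, 0.867]
contact_force: [-0.5, 0.4, 0.4]
grip_width: 0.0554
```

```bash
cat >> h.py <<'E'
def check(n):
    s=robot.get_state(); print(s["clock"],s["eef_pos"],s["joint_positions"])
    c=vision.camera("wrist"); save(c,n+".png",s=1.2); W=cloud(c); np.savez(n+".npz",**c)
    yaw=np.radians(3.5); S=np.array([.555,-.0775,.068]); A=arb(yaw); q=(W.reshape(-1,3)-S)@A; r=np.hypot(q[:,0],q[:,1])
    for a,b,z in((.0105,.0150,.042),(.017,.021,.028),(.023,.027,.014)):
        t=q[(r<b)&(r>a)&(abs(q[:,2]-z)<.006)]; print("top",len(t),np.median(t[:,2]) if len(t) else 0,np.linalg.lstsq(np.c_[t[:,:2],np.ones(len(t))],t[:,2],rcond=None)[0][:2])
    b=W[(W[...,2]>.063)&(W[...,2]<.072)&(np.hypot(W[...,0]-.569,W[...,1]+.178)<.04)]
    (x,y),d,a=cv2.minAreaRect(b[:,:2].astype(np.float32)); v=np.linalg.svd(b[:,:2]-b[:,:2].mean(0))[2][0]; v*=np.sign(v[1])
    print("bar",len(b),np.round((x,y),4),np.round(d,4),a,"world angle from y",np.degrees(np.arctan2(-v[0],v[1])),"z",np.median(b[:,2]))
E
python3 -c "
from h import *
check('w9')"
```

```text
14.5 [ 0.50628856 -0.0810636   0.15638416] [-0.31932753  0.08681905  2.05415021  0.37266596  0.53408359 -2.22757376]
top 799 0.04287045781556026 [ 0.00713962 -0.00566672]
top 668 0.02905232312204368 [ 0.00067162 -0.00874524]
top 835 0.015068734680579976 [ 0.00040564 -0.01042117]
bar 968 [ 0.568 -0.179] [0.0116 0.059 ] 20.684688568115234 world angle from y 20.598337234212305 z 0.06787456151196455
```

All three rings are seated, with face heights of 43, 29 and 15 mm (including about 1 mm of camera bias). Next is the valve.

>>> {"fn": "carry_out", "kwargs": {"steps": [[[0,-0.02,0.01],[-0.006,0.1,0],0.35],[[0.012,-0.045,0.015],[-0.012,0.2,0],0.35],[[0.027,-0.07,0.01],[-0.018,0.3,0],0.35],[[0.045,-0.09,0],[-0.024,0.41,0],0.35],[[0.062,-0.098,-0.012],[-0.032,0.5226,0],0.35],[[0.062,-0.098,-0.022],[-0.032,0.5226,0],0.35]]}}

```text
clock: 15.05
eef_pos: [0.5714, -0.18, 0.1263]
ee_rot: [-0.021, 0.71, 0.021, 0.703]
contact_force: [-0.7, 0.9, -0.2]
grip_width: 0.0558
```

>>> {"fn": "carry_out", "kwargs": {"steps": [[[0,0,0],[0,0,-0.12],0.45],[[0,0,0],[0,0,-0.24],0.45],[[0,0,0],[0,0,-0.36],0.45],[[0,0,0],[0,0,-0.48],0.45],[[0,0,0],[0,0,-0.6],0.45],[[0,0,0],[0,0,-0.72],0.45],[[0,0,0],[0,0,-0.84],0.45],[[0,0,0],[0,0,-0.96],0.45]]}}

```text
clock: 15.72
eef_pos: [0.5682, -0.1782, 0.129]
ee_rot: [0.309, 0.636, -0.309, 0.635]
contact_force: [-0.4, -0.3, 0.3]
grip_width: 0.0471
```

>>> {"fn": "carry_out", "kwargs": {"steps": [[[0,0,0],[0,0,-0.12],0.45],[[0,0,0],[0,0,-0.24],0.45],[[0,0,0],[0,0,-0.31],0.45],[[0,0,0],[0,0,-0.31],0.45],[[0,0,0],[0,0,-0.31],0.45]]}}

```text
clock: 16.13
eef_pos: [0.5682, -0.1783, 0.1294]
ee_rot: [0.401, 0.583, -0.401, 0.582]
contact_force: [0.7, 0.5, 0.8]
grip_width: 0.0473
```

```bash
python3 -c "
from h import *
print(R.from_quat(robot.get_state()['ee_rot']).as_matrix().round(3).tolist())
check('w10')"
```

```text
[[-0.001, 0.935, 0.356], [0.001, 0.356, -0.935], [-1.0, -0.0, -0.001]]
16.1333 [ 0.56821607 -0.17828854  0.12941373] [-3.65712464e-01  4.97973148e-01  1.49244108e+00  4.66165534e-04
  1.15213075e+00 -7.29798260e-01]
top 1115 0.042796250795621396 [ 0.00114639 -0.03570616]
top 1122 0.028805722197691362 [-0.00964982 -0.06521024]
top 1201 0.014906016834326784 [ 0.00925274 -0.02755284]
bar 1464 [ 0.5692 -0.1794] [0.0107 0.0597] 20.804109573364258 world angle from y 20.900406042800142 z 0.06816996497181378
```

View pics/w10.png

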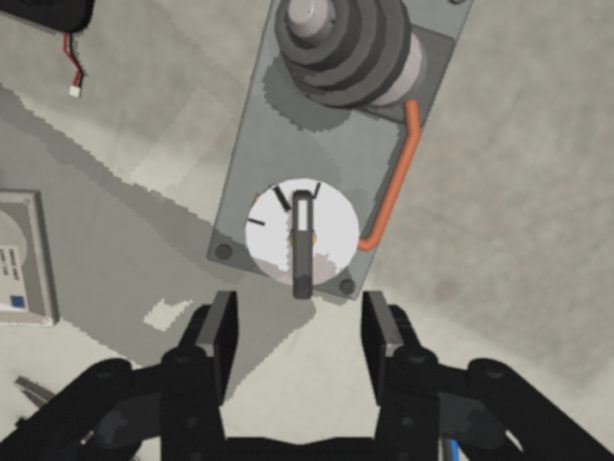

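The wrist view shows the bar at (302,245), parallel to the pads and centred between the fingers. It is about 17° past the 0 mark at (317,188), and the bold mark is at (282,198).

>>> {"fn": "carry_out", "kwargs": {"steps": [[[0,0,-0.03],[0,0,0],0.45],[[0,0,-0.055],[0,0,0],0.45],[[0,0,-0.072],[0,0,0],0.45],[[0,0,-0.0785],[0,0,0],0.45],[[0,0,-0.0785],[0,0,0],0.7],[[0,0,-0.0785],[0,0,0],1],[[0,0,-0.0785],[0,0,0],1],[[0,0,-0.0785],[0,0,0],1]], "force": 40}}

```text
clock: 16.85
eef_pos: [0.5697, -0.1785, 0.0536]
ee_rot: [0.403, 0.58, -0.401, 0.583]
contact_force: [7.0, 2.2, -2.9]
grip_width: 0.0099
```

>>> {"fn": "carry_out", "kwargs": {"steps": [[[0,0,0],[0,0,0],1],[[0,0,0],[0,0,0.07],1],[[0,0,0],[0,0,0.15],1],[[0,0,0],[0,0,0.24],1],[[0,0,0],[0,0,0.33],1],[[0,0,0],[0,0,0.42],1],[[0,0,0],[0,0,0.487],1],[[0,0,0],[0,0,0.487],1]]}}

```text
clock: 17.52
eef_pos: [0.5699, -0.1784, 0.0536]
ee_rot: [0.249, 0.66, -0.248, 0.664]
contact_force: [9.3, 2.3, -4.9]
grip_width: 0.0096
```

>>> {"fn": "carry_out", "kwargs": {"steps": [[[0,0,0],[0,0,0],1],[[0,0,0],[0,0,0],1],[[0,0,0],[0,0,0],0.6],[[0,0,0],[0,0,0],0.5],[[0,0,0],[0,0,0],0.5],[[0,0,0.025],[0,0,0],0.5],[[0,0,0.06],[0,0,0],0.5],[[0,0,0.085],[0,0,0],0.5]]}}

```text
clock: 18.18
eef_pos: [0.5684, -0.1787, 0.1396]
ee_rot: [0.25, 0.661, -0.25, 0.662]
contact_force: [0.2, 0.4, 0.5]
grip_width: 0.0428
```

>>> {"fn": "carry_out", "kwargs": {"steps": [[[0,-0.01,0.01],[0,0,0],0.5],[[0,-0.01,0.01],[0,0,0],0.5],[[0,-0.01,0.01],[0,0,0],0.5]]}}

```text
clock: 18.43
eef_pos: [0.568, -0.189, 0.1464]
ee_rot: [0.25, 0.661, -0.25, 0.661]
contact_force: [0.1, 1.1, -0.5]
grip_width: 0.0427
```

```bash
python3 -c "
from h import *
check('w11')
c=vision.camera('top'); save(c,'top1.png',s=1.5)"
```

```text
18.4333 [ 0.56799485 -0.18900927  0.14639499] [-3.82404984e-01  4.85104545e-01  1.46892657e+00 -3.62389993e-05
  1.18777333e+00 -1.22955186e+00]
top 1308 0.04276568221413379 [3.6009987e-04 9.9665360e-05]
top 1177 0.028917024327650233 [-0.01964047 -0.019279  ]
top 1272 0.014893768215293774 [-0.00553736 -0.00730678]
bar 1301 [ 0.5688 -0.1791] [0.0105 0.0588] 48.80967712402344 world angle from y 48.867444715111375 z 0.06816493129527526
```

View pics/w11.png

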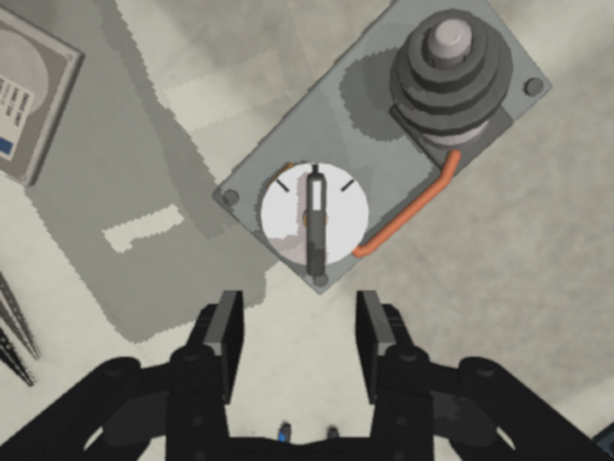

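The handle points at the bold mark at (316,168), midway between the thin marks. That puts it at 48.9° − 3.6° ≈ 45.3°. The three rings are stacked square, and the gripper is open and clear.

```bash
python3 -c "
from h import *
print(sign_off())"
```

```text
the job is handed in; nothing more can be done
None
```

I threaded the large, medium and small rings onto the arbor in that order and pressed each one down until it stopped firmly, at about 50 N. I then turned the valve handle to the half-open mark, let go, backed the gripper clear and handed the job in at about 18.5 s. The hand-in gave no verdict.

- **Rings:** the last wrist picture shows the ring faces at 14.9, 28.9 and 42.8 mm along the arbor, against 14, 28 and 42 mm nominal. The bare shoulder also read about 1 mm high, so this looks like camera bias. All three were square to the arbor within about 0.03 rad.
- **Valve:** the handle is at about 45.3° (0.79 rad), pointing at the bold mark.
- **Disagreements:** the top and wrist cameras differed by 2–4 mm on positions, so I used the wrist values. The gripper's reported width read 1–3 mm under the actual sizes.
- **Bystanders:** I did not re-measure them at the end. The planned moves stayed clear of them, and I saw no unexpected forces.

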